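Stack two lidded sample pots on the sprung carrier seat, pressing each one home flat

ROBOT

A 6-joint arm with a two-finger parallel gripper is mounted at the origin on the work surface. World frame = base frame: x ahead of the robot, y to its left, z up, the work surface at z = 0. Lengths are in m, angles in rad, forces in N, time in s.
With the tool pointing down it reaches from about 0.375 to 0.9 m from the base axis. Payload 3.1 kg.
Tool frame: the origin (TCP) lies at the very end of the fingers, on their centre line; the grasp point (between the pads) lies 19 mm behind it; x points along the fingers, y is the direction in which the jaws open and shut, and the axes are right-handed (so a half turn about x gives the same grasp; the last joint's range is limited). The gripper opens to 87 mm and grips with 3 to 60 N. Pads are 19 mm wide; open, the fingers measure 117 mm over their backs; the gripper's body (75 mm by 190 mm) begins 51 mm behind the grasp point.
Start: joints at [1.169, 0.527, 1.433, -0, 1.181, -0.178], TCP at [0.138, 0.61, 0.223] pointing down, gripper open.
Joint ranges: [-3.08, 3.08], [-0.75, 2.2], [0.22, 2.44], [-1.43, 4.57], [0, 2.65], [-2.85, 2.85]. Speed limits (rad/s): [2.79, 2.79, 3.14, 3.14, 3.14, 3.14].

INTERFACE

Orientations are given as a unit quaternion [x, y, z, w].
In Python, from rig import robot gives the robot as it stands.
- The arm moves only by the tool carry_out, never from a script. Its argument "commands" is a list that holds one entry, the list of rows, each a list of 5 numbers: the opening, from 0 (shut) to 1 (fully open), then the shift along the tool's x, y, z in mm, then the turn about the tool's x in degrees. In form: [[[hand, x, y, z, twist], ...]]. A call has 1 to 8 rows; each row shifts and turns the pose as measured when the row begins, along the tool's axes as they then stand; what a row does not reach is not made up. A row lasts 1/12 s, in which the tool goes at most 41.7 mm and 7.16 degrees, less where a joint would pass 70% of its speed; a pose out of reach is approached as far as the arm can. A call with a gripper value outside its range is refused whole. The fingers move at their own pace and stop on an object; "force" is the grip in N (left out, the last holds). Time passes only in rows, so rows that do not move let the fingers close. It gives the time, the measured TCP pose, the force and the opening at its end, in the units of the state.
- robot.get_obs(): the state, without advancing time (a new reading comes with each control period).
- robot.camera(name): name is "scene" or "top"; returns the picture (420x560x3 uint8, red, green, blue); there is no depth.
- robot.camera_model(name): a dict with "fx", "fy", "cx", "cy" (pixels), "R" (3x3) and "t" (3): a world point X has camera coordinates R X + t. Camera axes: x right, y down, z forward; pixel columns grow to the right and rows downward; lengths in m; the calibration is good to about 2 mm. A picture is of the moment at which its call begins. camera_model takes no time and is no camera call.
- robot.hand_in(): hands the job in, once; it reports no verdict.
The state is a dict: "time": time; "q": joint angles; "joint_velocities": joint speeds; "joint_torque": joint torques, N m; "position": TCP position; "tool_rot": TCP orientation; "ft_force": force on the tool from outside, world axes, zero at the start; "moment": the same for the moment, N m; "grip_width": finger opening in m.
Only numpy, scipy, OpenCV 4.12 (cv2) and the standard library are available. Lean on these libraries where they do the work, as an engineer would, in place of code of your own. Each camera call takes 0.05 s, during which the arm holds its last target. There are 200 camera calls.

TASK

Build a stack of the two lidded pots on the middle of the carrier's round sprung seat, the wide pot below and the narrow one centred on its lid. Set each pot down without dropping it, let go of it, and then press down on its lid with the fingers until you feel the seat sink most of the way down with the pot lying flat; do this for the wide pot before you add the narrow one, and again for the narrow one. Let the seat spring back up after each press.

Things in the scene. Friction and masses are not known exactly. Their poses are not given: they have to be found in the camera images.
- wide_pot_mid (a point): Centre (half-way up, 25 mm above its underside) of the wide pot: a loose round straight-sided pot of clear plastic with a flat white lid, 66 mm in diameter and 50 mm high in all, about 90 g, standing upright on the table. z points up through the lid. It is round: its yaw does not matter.
- narrow_pot_mid (a point): Centre (half-way up, 25 mm above its underside) of the narrow pot: the same kind of lidded pot, 48 mm in diameter and 50 mm high in all, about 60 g, standing upright on the table. Open cups, a tall jar, a bottle, a dish and a loose lid standing around are not wanted.
- seat_top (a point): Centre of the flat top face of the carrier's seat: a round aluminium plate 92 mm in diameter on a black collar, over a square dark steel foot 130 mm wide and 8 mm high; its top is 40 mm above the table when up. It does not move sideways and sinks when pressed. z points up.
- seat (a joint): How far the sprung seat is pushed down, in m: 0 is up, 0.008 is its bottom stop. It begins to sink at about 1 to 2 N (it sinks less than 1.5 mm under the pots alone), then 1.2 N more per mm, so that 5 to 6 mm takes about 6 to 8 N; it is well damped and springs back up.
Mind the look-alikes: they are no part of the job. What is shaped like the part that bears seat_top but brown is not meant. Leave any purple look-alike of the part that bears narrow_pot_mid alone.

How it is judged:
On the way, in this order (a step that is already met when the one before it is completed fails the run):
1. the wide pot stands flat on the seat, let go, the seat up (horizontal distance between wide_pot_mid and seat_top below 0.015 m and z of wide_pot_mid in the frame of seat_top between 0.021 and 0.029 m and angle between wide_pot_mid's own z axis and vertical below 0.14 rad and contact force between the fingers and wide_pot below 0.05 N and value of joint seat below 0.002 m), for 0.1 s.
2. the fingers press the wide pot's lid: the seat sinks more than 4 mm with the pot flat (horizontal distance between wide_pot_mid and seat_top below 0.015 m and z of wide_pot_mid in the frame of seat_top between 0.021 and 0.029 m and angle between wide_pot_mid's own z axis and vertical below 0.14 rad and value of joint seat above 0.004 m and contact force between the fingers and wide_pot above 1 N), for 0.1 s.
3. the narrow pot stands flat on the wide pot's lid, let go, the seat up (horizontal distance between wide_pot_mid and seat_top below 0.015 m and z of wide_pot_mid in the frame of seat_top between 0.021 and 0.029 m and angle between each of wide_pot_mid, narrow_pot_mid's own z axis and vertical below 0.14 rad and horizontal distance between narrow_pot_mid and wide_pot_mid below 0.015 m and z of narrow_pot_mid in the frame of wide_pot_mid between 0.046 and 0.054 m and contact force between the fingers and narrow_pot below 0.05 N and value of joint seat below 0.002 m), for 0.1 s.
4. the fingers press the narrow pot's lid: the seat sinks more than 4 mm with both pots flat (horizontal distance between wide_pot_mid and seat_top below 0.015 m and z of wide_pot_mid in the frame of seat_top between 0.021 and 0.029 m and angle between each of wide_pot_mid, narrow_pot_mid's own z axis and vertical below 0.14 rad and horizontal distance between narrow_pot_mid and wide_pot_mid below 0.015 m and z of narrow_pot_mid in the frame of wide_pot_mid between 0.046 and 0.054 m and value of joint seat above 0.004 m and contact force between the fingers and narrow_pot above 1 N), for 0.1 s.
At the end, for the whole second after the job is handed in: The wide pot stands upright on the seat and the narrow pot upright on the wide pot's lid, each centred within 15 mm on what is under it and tilted less than 8 degrees, at rest, with the seat sprung back up (less than 2 mm down) (horizontal distance between wide_pot_mid and seat_top below 0.015 m and z of wide_pot_mid in the frame of seat_top between 0.021 and 0.029 m and angle between each of wide_pot_mid, narrow_pot_mid's own z axis and vertical below 0.14 rad and horizontal distance between narrow_pot_mid and wide_pot_mid below 0.015 m and z of narrow_pot_mid in the frame of wide_pot_mid between 0.046 and 0.054 m and value of joint seat below 0.002 m and linear speed of each of wide_pot, narrow_pot below 0.02 m/s); the robot touches nothing.
It fails at once if the wide pot is dropped (falls faster than 0.6 m/s out of the fingers: from more than about 2 cm) (linear speed of wide_pot above 0.6 m/s and contact force between the fingers and wide_pot below 0.05 N).
It fails at once if the narrow pot is dropped (falls faster than 0.6 m/s out of the fingers: from more than about 2 cm) (linear speed of narrow_pot above 0.6 m/s and contact force between the fingers and narrow_pot below 0.05 N).
It also fails if it takes over 72 s, if anything falls off the work surface, if the arm or the gripper's body presses on something with over 40 N, if the wrist force passes 120 N, or if a joint passes its speed limit or range.

## Working session

There is one attempt and no reset: what is moved stays moved. The work goes in short steps, Python scripts to look and compute and a tool call to move; the robot and the scene stay as the last step left them, time stands still between calls to the robot, and variables do not carry over. Pictures are saved under pics/ and viewed, on a budget of 10 in all, crops included, one or two more only if the job needs it, and the job is handed in when it is done.

Besides the shell and the picture viewer there is one more tool, called in YAML: its name, and indented under it one key for each argument. carry_out: Moves the arm, as the interface text tells. Its arguments: {"type":"object","properties":{"commands":{"type":"array"},"force":{"type":"number"}},"required":["commands"]}

```bash
mkdir -p pics
cat > h.py <<'E'
import numpy as np, cv2
from rig import robot
def snap(n,f):
    im=robot.camera(n); cv2.imwrite('pics/'+f,cv2.cvtColor(im,cv2.COLOR_RGB2BGR)); return im
def ray(n,uv,z):
    m=robot.camera_model(n);R=np.array(m['R']);t=np.array(m['t'])
    d=R.T@np.array([(uv[0]-m['cx'])/m['fx'],(uv[1]-m['cy'])/m['fy'],1]);c=-R.T@t
    return c+d*(z-c[2])/d[2]
def proj(n,X):
    m=robot.camera_model(n);p=np.array(m['R'])@X+np.array(m['t'])
    return np.array([m['fx']*p[0]/p[2]+m['cx'],m['fy']*p[1]/p[2]+m['cy']])
E
python3 - <<'E'
from h import *
snap('scene','s0.png');snap('top','t0.png')
for n in('scene','top'):
    m=robot.camera_model(n);print(n,m['fx'],-np.array(m['R']).T@np.array(m['t']))
print(robot.get_obs())
E
```

```text
scene 534.7782890826963 [1.59744019 0.23753699 0.81477094]
top 420.50800050752514 [0.33769529 0.00419946 0.90033718]
{'time': 0.1, 'q': array([ 1.16950700e+00,  5.28371033e-01,  1.43377610e+00, -4.82528105e-06,
        1.18137017e+00, -1.78483933e-01]), 'joint_velocities': array([ 0.00142842, -0.00326697, -0.00428674,  0.00206619,  0.00075558,
       -0.0004058 ]), 'joint_torque': array([-5.62142159e-04, -4.40988243e+01, -1.77149445e+01,  6.34716754e-02,
        5.34442056e-02, -3.95733844e-05]), 'position': array([0.13780824, 0.60894968, 0.22167019]), 'tool_rot': array([ 0.07795756,  0.70291626, -0.07926261,  0.70253027]), 'ft_force': array([-0.9942825 , -0.08095608,  0.61421564]), 'moment': array([-0.05636583,  0.03820038,  0.03671564]), 'grip_width': 0.08736940182870093}
```

View pics/s0.png

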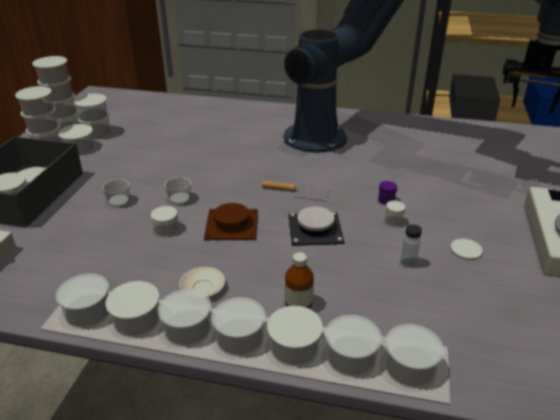

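View pics/t0.png

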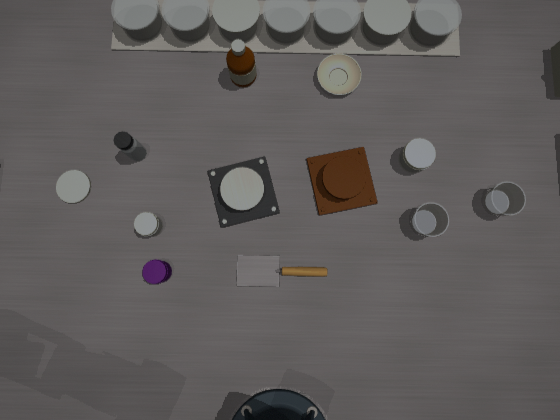

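The scene holds these candidates:
- **Wide pot:** lidded pot at top (419,155) / scene (164,219). The cups at (429,220) and (505,198) are open, and the big pots are in the row on the tray.
- **Narrow pot:** white-lidded at top (147,224) / scene (396,212). The purple one at (155,272), the loose flat lid at (72,186) and the dark-capped jar at (125,143) are excluded.
- **Seat:** aluminium at top (241,189). The one at (342,180) is brown.

I'll measure these and confirm them in a crop.

Run:
```python
from h import *
im=cv2.imread('pics/t0.png');sc=cv2.imread('pics/s0.png')
v=im.min(2).astype(int)
for nm,(u,w),z,d in(('wide',(419,155),.05,.066),('narrow',(147,224),.05,.048),('seat',(241,189),.04,.092)):
    for th in (110,130,150):
        m=(v>th).astype(np.uint8);n,l,st,c=cv2.connectedComponentsWithStats(m)
        k=l[w,u]
        if k==0: print(nm,th,'no',v[w,u]);continue
        cs,_=cv2.findContours((l==k).astype(np.uint8),0,1)
        h=cv2.convexHull(max(cs,key=cv2.contourArea)); (a,b),r=cv2.minEnclosingCircle(h)
        e=cv2.fitEllipse(h)
        P=ray('top',e[0],z);Q=ray('top',(e[0][0]+1,e[0][1]),z);s=np.linalg.norm(P-Q)*1000
        print(nm,th,np.round(e[0],1),'axes mm',np.round((np.array(e[1])+1)*s,1),'encl',round((2*r+1)*s,1),'pos',np.round(P,4),'scene',proj('scene',P).round())
t=[cv2.resize(i[y:y+70,x:x+90],(390,300),interpolation=2) for i,x,y in((im,374,120),(im,102,189),(im,196,154))]
t.append(cv2.resize(sc[180:250,340:430],(390,300),interpolation=2))
cv2.imwrite('pics/c0.png',np.vstack([np.hstack(t[:2]),np.hstack(t[2:])]))
```

```text
wide 110 [420.1 152.8] axes mm [64.1 68.6] encl 69.0 pos [ 0.5891 -0.2859  0.05  ] scene [164. 212.]
wide 130 [419.9 152.7] axes mm [61.8 66.1] encl 66.6 pos [ 0.5894 -0.2854  0.05  ] scene [164. 213.]
wide 150 no 141
narrow 110 [145.1 222.8] axes mm [46.9 50. ] encl 50.5 pos [0.432  0.2786 0.05  ] scene [396. 206.]
narrow 130 [145.  223.1] axes mm [45.5 48.2] encl 48.3 pos [0.4314 0.2787 0.05  ] scene [396. 205.]
narrow 150 no 141
seat 110 [241.6 188.3] axes mm [90.1 92.3] encl 92.4 pos [0.509  0.0857 0.04  ] scene [316. 216.]
seat 130 [241.6 188.2] axes mm [88.5 91.8] encl 91.9 pos [0.509  0.0857 0.04  ] scene [316. 216.]
seat 150 no 137
```

View pics/c0.png

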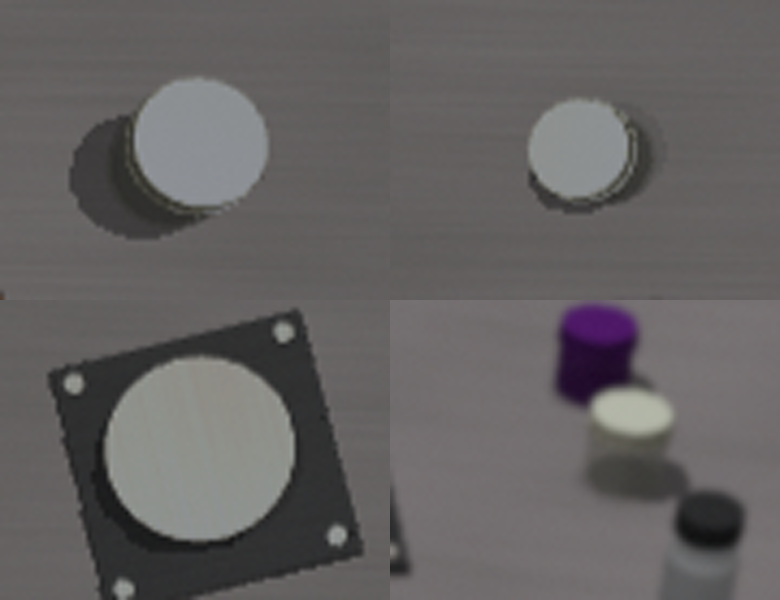

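The crop confirms the wide pot, the narrow pot and the aluminium seat, and their diameters match (66, 48 and 92 mm). Next I work out the tool deltas.

```bash
cat >> h.py <<'E'
from scipy.spatial.transform import Rotation as Ro
W=[.589,-.2855];N=[.4315,.2787];S=[.509,.0857]
def d(x,y,z):
    o=robot.get_obs();R=Ro.from_quat(o['tool_rot']).as_matrix()
    print('t',o['time'],'pos',np.round(o['position'],4),'F',np.round(o['ft_force'],2),'w',round(o['grip_width'],4),'q6',round(o['q'][5],2))
    print('delta tool mm',np.round(R.T@(np.array([x,y,z])-o['position'])*1000,1));return R
E
python3 -c "
from h import *
print(d(*W,.15).round(3))"
```

```text
t 0.1 pos [0.1378 0.6089 0.2217] F [-0.99 -0.08  0.61] w 0.0874 q6 -0.18
delta tool mm [  72.9 -772.5  637.7]
[[-0.001  0.221  0.975]
 [-0.002  0.975 -0.221]
 [-1.    -0.002 -0.   ]]
```

carry_out:
  commands:
    - [[1,0,-30,25,-6.4],[1,0,-33,22,-6.4],[1,0,-36,20,0],[1,0,-36,20,0],[1,0,-36,20,0],[1,0,-36,20,0],[1,0,-36,20,0],[1,0,-36,20,0]]

```text
time: 0.77
position: [0.295, 0.3244, 0.2175]
tool_rot: [-0.009, 0.708, 0.01, 0.706]
ft_force: [1.5, 0.1, 0.6]
grip_width: 0.0867
```

carry_out:
  commands:
    - [[1,0,-36,20,0],[1,0,-36,20,0],[1,0,-36,20,0],[1,0,-36,20,0],[1,0,-36,20,0],[1,0,-36,20,0],[1,0,-36,20,0],[1,0,-36,20,0]]

```text
time: 1.43
position: [0.4603, 0.0347, 0.216]
tool_rot: [-0.009, 0.709, 0.01, 0.705]
ft_force: [1.0, 0.7, -0.3]
grip_width: 0.0872
```

```bash
python3 -c "
from h import *
print(d(*W,.15).round(3))"
```

```text
t 1.4333 pos [0.4603 0.0347 0.216 ] F [ 0.98  0.66 -0.3 ] w 0.0872 q6 -1.77
delta tool mm [  64.7 -323.7  120.3]
[[-0.005 -0.027  1.   ]
 [ 0.002  1.     0.027]
 [-1.     0.002 -0.005]]
```

carry_out:
  commands:
    - [[1,0,-38,14,0],[1,0,-38,14,0],[1,0,-38,14,0],[1,0,-38,14,0],[1,5,-38,14,0],[1,10,-38,14,0],[1,15,-36,14,0],[1,15,-34,12,0]]

```text
time: 2.1
position: [0.5797, -0.2698, 0.171]
tool_rot: [-0.008, 0.707, 0.008, 0.707]
ft_force: [0.4, 0.2, 0.5]
grip_width: 0.0868
```

carry_out:
  commands:
    - [[1,5,-10,5,0],[1,0,0,0,0]]

```text
time: 2.27
position: [0.5856, -0.2877, 0.1613]
tool_rot: [-0.006, 0.708, 0.005, 0.707]
ft_force: [-0.2, 0.1, -0.2]
grip_width: 0.0873
```

```bash
python3 -c "
from h import *
print(d(*W,.012).round(3))"
```

```text
t 2.2667 pos [ 0.5856 -0.2877  0.1613] F [-0.18  0.07 -0.17] w 0.0873 q6 -2.21
delta tool mm [149.2   2.2   3.6]
[[-0.001 -0.016  1.   ]
 [-0.001  1.     0.016]
 [-1.    -0.001 -0.001]]
```

carry_out:
  commands:
    - [[1,25,2,3,0],[1,25,0,0,0],[1,25,0,0,0],[1,0,0,0,0]]

```text
time: 2.6
position: [0.5877, -0.2829, 0.0854]
tool_rot: [-0.005, 0.708, 0.006, 0.707]
ft_force: [-1.2, 1.4, -0.7]
grip_width: 0.087
```

Run:
```python
from h import *
d(*W,.012)
s=snap('scene','s1.png');t=snap('top','t1.png')
a=cv2.resize(s[140:250,90:240],(480,352));b=cv2.resize(t[90:220,340:500],(433,352))[:,:300]
cv2.imwrite('pics/c1.png',cv2.cvtColor(np.hstack([a,b]),4))
```

```text
t 2.6 pos [ 0.5877 -0.2829  0.0854] F [-1.24  1.39 -0.66] w 0.087 q6 -2.21
delta tool mm [73.4 -2.7  1.3]
```

View pics/c1.png

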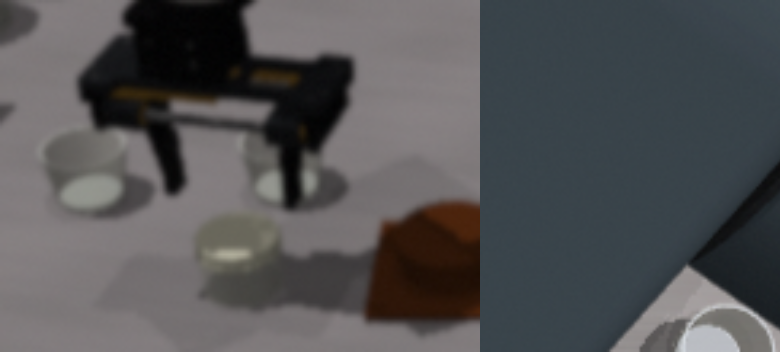

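The open fingers straddle the pot: the fingertips are at crop x≈172 and 290, the pot at ≈238. I'll descend.

carry_out:
  commands:
    - [[1,22,-2,1,0],[1,22,0,0,0],[1,20,0,0,0],[1,5,0,0,0],[1,0,0,0,0]]

```text
time: 3.12
position: [0.5996, -0.2878, 0.0324]
tool_rot: [-0.013, 0.699, 0.002, 0.715]
ft_force: [0.1, 0.0, -0.3]
grip_width: 0.0865
```

```bash
python3 -c "
from h import *
d(*W,.012)"
```

```text
t 3.1167 pos [ 0.5996 -0.2878  0.0324] F [ 0.14  0.03 -0.32] w 0.0865 q6 -2.21
delta tool mm [ 20.2   2.9 -10.9]
```

```bash
python3 -c "
from h import *
R=d(*W,.012);o=robot.get_obs();print(o['q'].round(3),o['joint_velocities'].round(3),o['joint_torque'].round(2),o['moment'].round(2));print(R.round(3))"
```

```text
t 3.1167 pos [ 0.5996 -0.2878  0.0324] F [ 0.14  0.03 -0.32] w 0.0865 q6 -2.21
delta tool mm [ 20.2   2.9 -10.9]
[-0.615  0.809  1.473  0.     0.833 -2.207] [ 0.01  -0.02  -0.001  0.001  0.017  0.003] [ -0.09 -49.23 -12.13  -0.06  -0.11  -0.  ] [0.05 0.04 0.01]
[[ 0.022 -0.02   1.   ]
 [-0.015  1.     0.02 ]
 [-1.    -0.015  0.021]]
```

Run:
```python
from h import *
s=snap('scene','s2.png')
cv2.imwrite('pics/c2.png',cv2.cvtColor(cv2.resize(s[140:260,90:250],(800,600),interpolation=2),4))
R=d(*W,.012);print(R.round(3))
```

```text
t 3.1667 pos [ 0.5998 -0.288   0.0331] F [-0.29 -0.15  0.12] w 0.087 q6 -2.21
delta tool mm [ 20.8   3.  -11.2]
[[ 0.022 -0.02   1.   ]
 [-0.015  1.     0.02 ]
 [-1.    -0.016  0.022]]
```

View pics/c2.png

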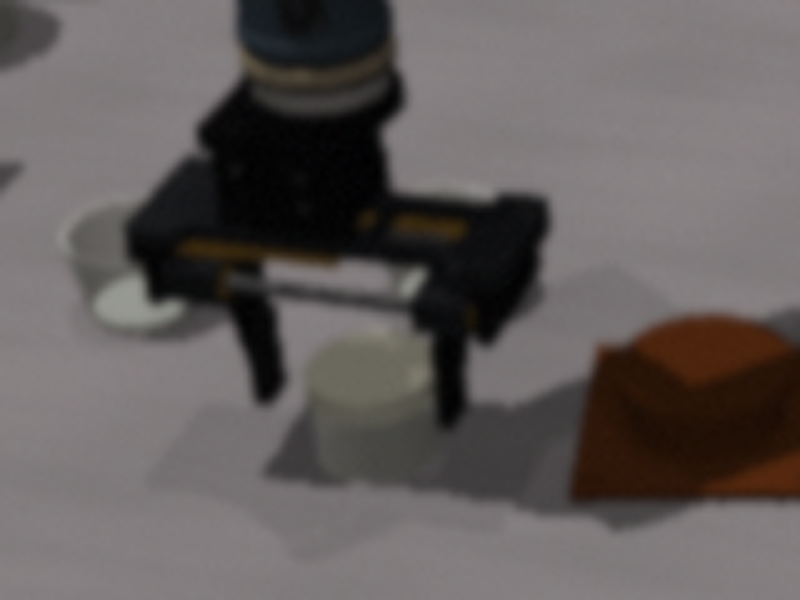

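carry_out:
  commands:
    - [[1,0,3,-6,0],[1,0,0,-4,0],[1,0,0,0,0]]

```text
time: 3.42
position: [0.5913, -0.2857, 0.038]
tool_rot: [-0.015, 0.697, 0.001, 0.717]
ft_force: [0.1, 0.0, 0.4]
grip_width: 0.0871
```

Run:
```python
from h import *
print(proj('scene',[.5998,-.288,.033]),proj('scene',[.589,-.2855,.033]))
R=d(*W,.012);print(R.round(3))
```

```text
[162.54761382 220.33406966] [165.1724469  218.01873412]
t 3.4167 pos [ 0.5913 -0.2857  0.038 ] F [0.1  0.01 0.39] w 0.0871 q6 -2.21
delta tool mm [25.9  0.8 -3.1]
[[ 0.028 -0.021  0.999]
 [-0.02   1.     0.022]
 [-0.999 -0.02   0.028]]
```

carry_out:
  commands:
    - [[1,10,0.5,-3,0],[1,10,0,-1,0],[1,0,0,0,0]]

```text
time: 3.67
position: [0.5886, -0.2867, 0.0196]
tool_rot: [-0.016, 0.695, -0.001, 0.718]
ft_force: [0.2, 1.0, -0.4]
grip_width: 0.0867
```

Run:
```python
from h import *
R=d(*W,.012);print(R.round(3))
```

```text
t 3.6667 pos [ 0.5886 -0.2867  0.0196] F [ 0.22  1.01 -0.37] w 0.0867 q6 -2.22
delta tool mm [7.6 1.4 0.2]
[[ 0.033 -0.021  0.999]
 [-0.023  1.     0.021]
 [-0.999 -0.023  0.032]]
```

carry_out:
  commands:
    - [[1,6,1,0,0],[1,0,0,0,0],[0.6,0,0,0,0],[0.6,0,0,0,0],[0.6,0,0,0,0],[0.6,0,0,0,0],[0.6,0,0,0,0],[0.6,0,0,0,0]]
  force: 12

```text
time: 4.33
position: [0.5882, -0.2856, 0.0107]
tool_rot: [-0.015, 0.696, -0.0, 0.718]
ft_force: [0.6, 0.4, -0.4]
grip_width: 0.066
```

Run:
```python
from h import *
R=d(*W,.012);print(R.round(3))
```

```text
t 4.3333 pos [ 0.5882 -0.2856  0.0107] F [ 0.6   0.4  -0.37] w 0.066 q6 -2.22
delta tool mm [-1.2  0.1  0.9]
[[ 0.03  -0.02   0.999]
 [-0.021  1.     0.021]
 [-0.999 -0.022  0.03 ]]
```

carry_out:
  commands:
    - [[0.5,-10,0,0,0],[0.5,-20,0,0,0],[0.5,-25,0,0,0],[0.5,-25,0,0,0],[0.5,-20,0,0,0],[0.5,-10,10,-2,0],[0.5,0,20,-4,0],[0.5,0,28,-6,0]]

```text
time: 5.0
position: [0.573, -0.2291, 0.1279]
tool_rot: [-0.015, 0.694, -0.004, 0.719]
ft_force: [0.0, 0.6, -1.1]
grip_width: 0.066
```

Run:
```python
from h import *
R=d(*S,.09);print(R.round(3))
```

```text
t 5.0 pos [ 0.573  -0.2291  0.1279] F [ 0.04  0.57 -1.12] w 0.066 q6 -2.14
delta tool mm [ 27.5 316.5 -60.5]
[[ 0.036 -0.014  0.999]
 [-0.026  1.     0.015]
 [-0.999 -0.026  0.035]]
```

carry_out:
  commands:
    - [[0.5,0,32,-6,0],[0.5,0,35,-7,0],[0.5,0,35,-7,0],[0.5,0,35,-7,0],[0.5,0,35,-7,0],[0.5,0,35,-7,0],[0.5,0,30,-6,0],[0.5,0,25,-5,0]]

```text
time: 5.67
position: [0.5097, 0.0466, 0.1221]
tool_rot: [-0.012, 0.694, -0.006, 0.72]
ft_force: [1.2, -0.1, -1.4]
grip_width: 0.0659
```

carry_out:
  commands:
    - [[0.5,0,15,-3,0],[0.5,0,8,-2,0],[0.5,0,0,0,0]]

```text
time: 5.92
position: [0.4984, 0.0775, 0.1217]
tool_rot: [-0.014, 0.695, -0.002, 0.718]
ft_force: [0.5, 1.0, -1.4]
grip_width: 0.0659
```

Run:
```python
from h import *
R=d(*S,.055);print(R.round(3))
```

```text
t 5.9167 pos [0.4984 0.0775 0.1217] F [ 0.5   0.99 -1.36] w 0.0659 q6 -1.62
delta tool mm [66.8  9.6  8.6]
[[ 0.033 -0.017  0.999]
 [-0.023  1.     0.017]
 [-0.999 -0.024  0.032]]
```

carry_out:
  commands:
    - [[0.5,10,5,5,0],[0.5,15,5,4,0],[0.5,15,0,0,0],[0.5,10,0,0,0],[0.5,0,0,0,0]]

```text
time: 6.33
position: [0.5138, 0.0847, 0.0697]
tool_rot: [-0.014, 0.693, -0.004, 0.721]
ft_force: [0.4, -0.1, -0.4]
grip_width: 0.0661
```

Run:
```python
from h import *
R=d(*S,.051);print(R.round(3))
s=snap('scene','s3.png')
cv2.imwrite('pics/c3.png',cv2.cvtColor(cv2.resize(s[150:255,250:390],(800,600),interpolation=2),4))
```

```text
t 6.3333 pos [0.5138 0.0847 0.0697] F [ 0.38 -0.08 -0.38] w 0.0661 q6 -1.59
delta tool mm [18.4  1.6 -5.5]
[[ 0.041 -0.013  0.999]
 [-0.025  1.     0.014]
 [-0.999 -0.025  0.04 ]]
```

View pics/c3.png

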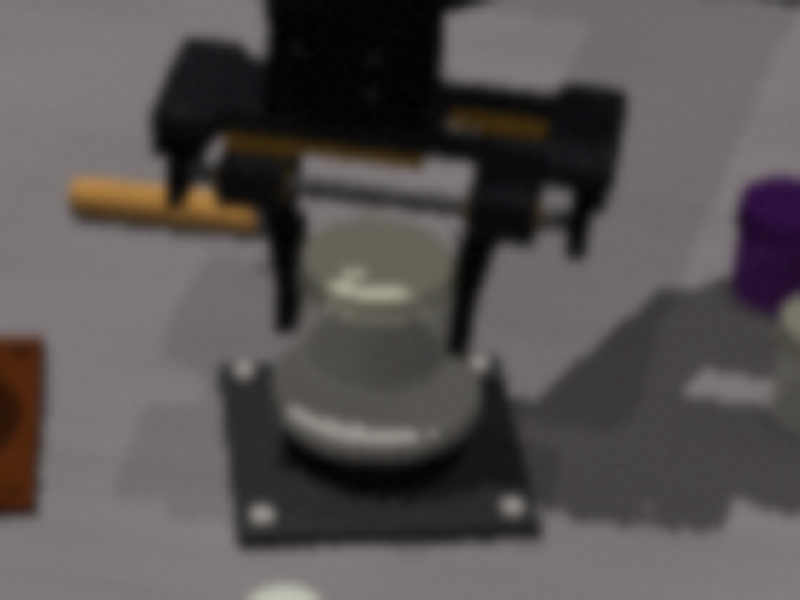

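The pot is held upright above the seat (pot at crop x≈378, seat at ≈380). Final lowering next.

carry_out:
  commands:
    - [[0.5,5,1,-4,0],[0.5,5,0,-2,0],[0.5,3,0,0,0],[0.5,0,0,0,0]]

```text
time: 6.72
position: [0.51, 0.0831, 0.0564]
tool_rot: [-0.013, 0.691, -0.005, 0.722]
ft_force: [-0.5, 0.3, -1.5]
grip_width: 0.0663
```

Run:
```python
from h import *
R=d(*S,.051);print(R.round(3))
```

```text
t 6.7167 pos [0.51   0.0831 0.0564] F [-0.48  0.34 -1.51] w 0.0663 q6 -1.59
delta tool mm [ 5.3  2.7 -1.2]
[[ 0.044 -0.01   0.999]
 [-0.025  1.     0.011]
 [-0.999 -0.025  0.043]]
```

carry_out:
  commands:
    - [[0.5,3,2,-1,0],[0.5,2,0,0,0],[0.5,0,0,0,0],[0.5,0,0,0,0]]

```text
time: 7.05
position: [0.5096, 0.0851, 0.0515]
tool_rot: [-0.012, 0.691, -0.005, 0.723]
ft_force: [0.3, 0.1, -0.3]
grip_width: 0.066
```

Run:
```python
from h import *
R=d(*S,.051);print(R.round(3))
```

```text
t 7.05 pos [0.5096 0.0851 0.0515] F [ 0.28  0.06 -0.28] w 0.066 q6 -1.58
delta tool mm [ 0.4  0.6 -0.6]
[[ 0.045 -0.009  0.999]
 [-0.025  1.     0.011]
 [-0.999 -0.026  0.045]]
```

carry_out:
  commands:
    - [[0.8,0.5,0,0,0],[0.9,0,0,0,0],[1,0,0,0,0],[1,0,0,0,0],[1,0,0,0,0],[1,0,0,0,0]]

```text
time: 7.55
position: [0.5108, 0.0853, 0.052]
tool_rot: [-0.013, 0.69, -0.005, 0.724]
ft_force: [-0.4, -0.8, -0.6]
grip_width: 0.0864
```

carry_out:
  commands:
    - [[1,-10,0,0,0],[1,-15,0,0,0],[1,-20,0,0,0],[1,-20,0,0,0],[0,-10,0,0,0],[0,0,0,0,0],[0,0,0,0,0],[0,0,0,0,0]]

```text
time: 8.22
position: [0.5064, 0.0873, 0.1332]
tool_rot: [-0.013, 0.69, -0.005, 0.724]
ft_force: [0.5, 0.4, -0.7]
grip_width: 0.0677
```

Run:
```python
from h import *
R=d(*S,.092);print(R.round(3))
s=snap('scene','s4.png')
cv2.imwrite('pics/c4.png',cv2.cvtColor(cv2.resize(s[150:255,250:390],(800,600),interpolation=2),4))
```

```text
t 8.2167 pos [0.5064 0.0873 0.1332] F [ 0.51  0.43 -0.68] w 0.0677 q6 -1.59
delta tool mm [41.3 -0.6  0.6]
[[ 0.048 -0.01   0.999]
 [-0.025  1.     0.011]
 [-0.999 -0.026  0.048]]
```

View pics/c4.png

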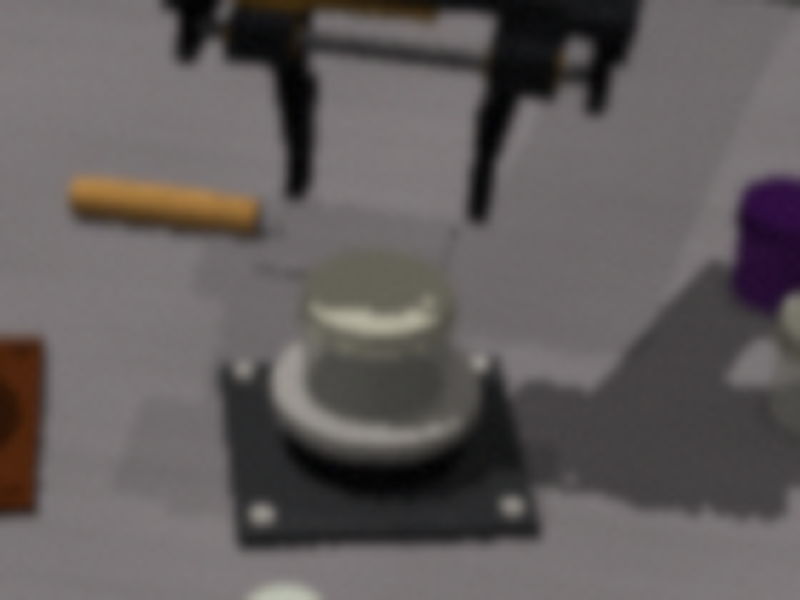

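The wide pot stands flat and centred on the seat (both at crop x≈378). Next I close the fingers and approach its lid.

carry_out:
  commands:
    - [[0,8,0,1,0],[0,10,0,0,0],[0,8,0,0,0],[0,4,0,0,0],[0,0,0,0,0],[0,0,0,0,0],[0,0,0,0,0],[0,0,0,0,0]]

```text
time: 8.93
position: [0.5061, 0.0864, 0.0956]
tool_rot: [-0.012, 0.694, -0.005, 0.72]
ft_force: [-0.1, -1.2, 0.4]
grip_width: 0.0111
```

Run:
```python
from h import *
R=d(*S,.090)
```

```text
t 8.9333 pos [0.5061 0.0864 0.0956] F [-0.1  -1.21  0.37] w 0.0111 q6 -1.59
delta tool mm [ 5.8 -0.5  2.7]
```

carry_out:
  commands:
    - [[0,2,0,3,0],[0,2,0,0,0],[0,0,0,0,0]]

```text
time: 9.18
position: [0.5103, 0.0863, 0.0923]
tool_rot: [-0.012, 0.693, -0.005, 0.721]
ft_force: [-1.1, -0.5, -0.4]
grip_width: 0.0009
```

carry_out:
  commands:
    - [[0,1.5,0,0,0],[0,1.5,0,0,0],[0,1.5,0,0,0]]

```text
time: 9.43
position: [0.5109, 0.0863, 0.0884]
tool_rot: [-0.012, 0.692, -0.005, 0.721]
ft_force: [-0.1, 0.9, 4.7]
grip_width: 0.0005
```

Run:
```python
from h import *
R=d(*S,.085)
```

```text
t 9.4333 pos [0.5109 0.0863 0.0884] F [-0.12  0.86  4.67] w 0.0005 q6 -1.59
delta tool mm [ 3.4 -0.4 -2. ]
```

carry_out:
  commands:
    - [[0,1.5,0,-1,0],[0,1.5,0,0,0]]

```text
time: 9.6
position: [0.5109, 0.0862, 0.0862]
tool_rot: [-0.012, 0.691, -0.005, 0.722]
ft_force: [-2.2, 0.7, 6.6]
grip_width: 0.0004
```

Run:
```python
from h import *
R=d(*S,.085)
```

```text
t 9.6 pos [0.5109 0.0862 0.0862] F [-2.16  0.74  6.65] w 0.0004 q6 -1.59
delta tool mm [ 1.1 -0.5 -1.9]
```

carry_out:
  commands:
    - [[0,1.5,0,0,0],[0,1,0,0,0],[0,0.5,0,0,0],[0,0.5,0,0,0]]

```text
time: 9.93
position: [0.5109, 0.0863, 0.0849]
tool_rot: [-0.013, 0.691, -0.005, 0.723]
ft_force: [-1.5, 0.4, 7.1]
grip_width: 0.0006
```

Run:
```python
from h import *
R=d(*S,.085)
```

```text
t 9.9333 pos [0.5109 0.0863 0.0849] F [-1.49  0.35  7.14] w 0.0006 q6 -1.59
delta tool mm [-0.2 -0.5 -1.9]
```

carry_out:
  commands:
    - [[0,1.5,0,0,0],[0,1,0,0,0],[0,1,0,0,0]]

```text
time: 10.18
position: [0.5109, 0.0863, 0.0837]
tool_rot: [-0.013, 0.69, -0.005, 0.723]
ft_force: [-1.9, 0.3, 9.2]
grip_width: 0.0007
```

Run:
```python
from h import *
s=snap('scene','s5.png')
f=[];R=d(*S,.085)
cv2.imwrite('pics/c5.png',cv2.cvtColor(cv2.resize(s[150:255,250:390],(800,600),interpolation=2),4))
```

```text
t 10.2333 pos [0.5109 0.0863 0.0837] F [-1.68  0.98  9.74] w 0.0002 q6 -1.59
delta tool mm [-1.4 -0.6 -1.8]
```

The seat is about 6.5 mm down at 9–10 N. I'll release and go to the narrow pot.

carry_out:
  commands:
    - [[0,-2,0,0,0],[0,-3,0,0,0],[0,-5,0,0,0],[0,-10,0,0,0],[0,-20,0,0,0],[0.5,-25,0,0,0],[1,-15,10,-4,0],[1,0,20,-8,0]]

```text
time: 10.9
position: [0.4957, 0.1163, 0.167]
tool_rot: [-0.012, 0.69, -0.007, 0.723]
ft_force: [0.4, 0.2, 0.2]
grip_width: 0.0131
```

carry_out:
  commands:
    - [[1,0,28,-12,0],[1,0,30,-13,0],[1,0,30,-13,0],[1,0,25,-10,0],[1,0,15,-5,0],[1,0,5,0,0],[1,0,0,0,0]]

```text
time: 11.48
position: [0.4398, 0.2562, 0.1666]
tool_rot: [-0.011, 0.687, -0.006, 0.726]
ft_force: [0.5, 0.2, -0.4]
grip_width: 0.0593
```

Run:
```python
from h import *
R=d(*N,.1);print(R.round(3))
s=snap('scene','s6.png')
cv2.imwrite('pics/c6.png',cv2.cvtColor(cv2.resize(s[130:250,270:430],(800,600),interpolation=2),4))
```

```text
t 11.4833 pos [0.4398 0.2562 0.1666] F [ 0.46  0.24 -0.45] w 0.0593 q6 -1.21
delta tool mm [ 65.5  24.2 -11.8]
[[ 0.055 -0.006  0.998]
 [-0.024  1.     0.007]
 [-0.998 -0.024  0.055]]
```

View pics/c6.png

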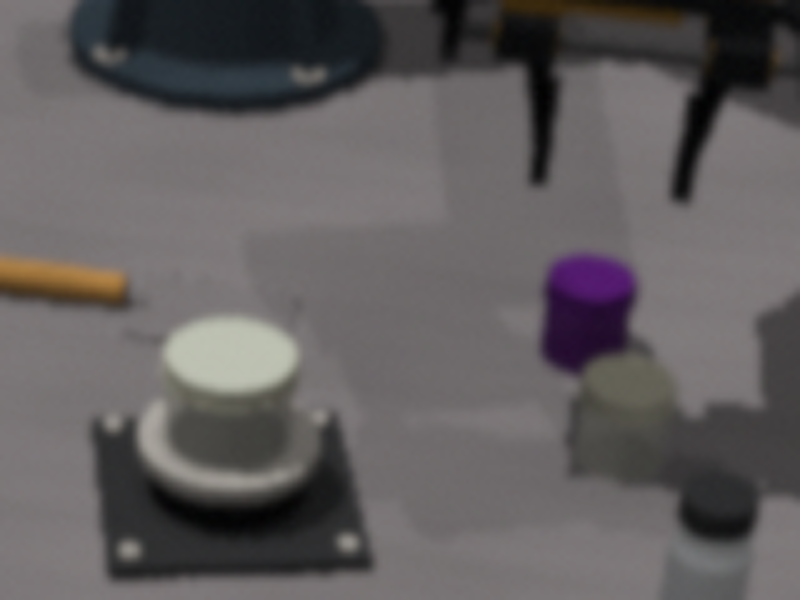

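The wide pot still stands flat with the seat up, and the narrow pot sits clear of the purple one. I'll move over it and go down.

carry_out:
  commands:
    - [[1,10,12,-6,0],[1,15,8,-4,0],[1,15,4,-2,0],[1,15,0,-2,0],[1,8,0,0,0],[1,0,0,0,0]]

```text
time: 12.03
position: [0.4352, 0.2733, 0.1024]
tool_rot: [-0.008, 0.685, -0.009, 0.728]
ft_force: [0.4, -0.7, 0.2]
grip_width: 0.0864
```

Run:
```python
from h import *
R=d(*N,.012);print(R.round(3))
```

```text
t 12.0333 pos [0.4352 0.2733 0.1024] F [ 0.36 -0.69  0.17] w 0.0864 q6 -1.14
delta tool mm [89.8  7.6 -9.3]
[[ 0.061  0.003  0.998]
 [-0.025  1.    -0.001]
 [-0.998 -0.025  0.061]]
```

carry_out:
  commands:
    - [[1,10,4,-5,0],[1,12,2,-2,0],[1,12,1,-1,0],[1,12,0,-1,0],[1,10,0,-1,0],[1,5,0,0,0],[1,0,0,0,0]]

```text
time: 12.62
position: [0.4367, 0.2748, 0.0419]
tool_rot: [-0.005, 0.682, -0.012, 0.731]
ft_force: [-0.8, 0.2, 0.6]
grip_width: 0.0866
```

Run:
```python
from h import *
R=d(*N,.012);print(R.round(3))
```

```text
t 12.6167 pos [0.4367 0.2748 0.0419] F [-0.79  0.24  0.61] w 0.0866 q6 -1.11
delta tool mm [29.4  4.5 -7.3]
[[ 0.069  0.011  0.998]
 [-0.024  1.    -0.01 ]
 [-0.997 -0.023  0.069]]
```

carry_out:
  commands:
    - [[1,8,4,-6,0],[1,8,1,-2,0],[1,7,0,-1,0],[1,0,0,0,0]]

```text
time: 12.95
position: [0.4305, 0.2798, 0.0177]
tool_rot: [-0.004, 0.681, -0.012, 0.732]
ft_force: [-0.3, -0.2, 0.7]
grip_width: 0.087
```

Run:
```python
from h import *
R=d(*N,.012);print(R.round(3))
```

```text
t 12.95 pos [0.4305 0.2798 0.0177] F [-0.32 -0.18  0.67] w 0.087 q6 -1.08
delta tool mm [ 5.8 -1.   0.6]
[[ 0.072  0.013  0.997]
 [-0.023  1.    -0.011]
 [-0.997 -0.022  0.073]]
```

carry_out:
  commands:
    - [[1,4,-1,1,0],[0.6,0,0,0,0],[0.4,0,0,0,0],[0.35,0,0,0,0],[0.35,0,0,0,0],[0.35,0,0,0,0],[0.35,0,0,0,0],[0.35,0,0,0,0]]

```text
time: 13.62
position: [0.4323, 0.2791, 0.0138]
tool_rot: [-0.004, 0.68, -0.012, 0.733]
ft_force: [0.1, -1.1, 0.5]
grip_width: 0.0482
```

carry_out:
  commands:
    - [[0.35,0,0,0,0],[0.35,0,0,0,0]]

```text
time: 13.78
position: [0.4323, 0.2791, 0.0139]
tool_rot: [-0.004, 0.68, -0.012, 0.733]
ft_force: [-0.8, -0.5, -0.3]
grip_width: 0.0475
```

Run:
```python
from h import *
R=d(*N,.012);print(R.round(3))
im=cv2.imread('pics/s6.png')
print('expected lid',proj('scene',[*S,.09]),'measured 316.2 201.2 ->',ray('scene',(316.2,201.2),.09))
```

```text
t 13.7833 pos [0.4323 0.2791 0.0139] F [-0.82 -0.51 -0.34] w 0.0475 q6 -1.08
delta tool mm [ 1.9 -0.4 -0.9]
[[ 0.074  0.012  0.997]
 [-0.022  1.    -0.01 ]
 [-0.997 -0.021  0.074]]
expected lid [316.69646624 199.69186046] measured 316.2 201.2 -> [0.51586737 0.08560196 0.09      ]
```

carry_out:
  commands:
    - [[0.35,-10,0,0,0],[0.35,-20,0,0,0],[0.35,-28,0,0,0],[0.35,-28,0,0,0],[0.35,-28,0,0,0],[0.35,-20,0,0,0],[0.35,-10,-10,4,0],[0.35,-5,-15,6,0]]

```text
time: 14.45
position: [0.427, 0.2579, 0.1722]
tool_rot: [-0.005, 0.683, -0.011, 0.731]
ft_force: [0.2, 0.6, 0.2]
grip_width: 0.0477
```

Run:
```python
from h import *
R=d(.511,.0855,.15);print(R.round(3))
```

```text
t 14.45 pos [0.427  0.2579 0.1722] F [0.2  0.64 0.24] w 0.0477 q6 -1.18
delta tool mm [  31.7 -171.2   83.5]
[[ 0.068  0.008  0.998]
 [-0.023  1.    -0.007]
 [-0.997 -0.022  0.068]]
```

carry_out:
  commands:
    - [[0.35,0,-20,10,0],[0.35,0,-28,14,0],[0.35,0,-30,15,0],[0.35,0,-28,14,0],[0.35,2,-20,10,0],[0.35,2,-14,7,0],[0.35,0,-6,3,0],[0.35,0,0,0,0]]

```text
time: 15.12
position: [0.5014, 0.1045, 0.1859]
tool_rot: [-0.005, 0.679, -0.009, 0.735]
ft_force: [0.3, 0.5, -0.3]
grip_width: 0.0481
```

Run:
```python
from h import *
R=d(.511,.0855,.12);print(R.round(3))
```

```text
t 15.1167 pos [0.5014 0.1045 0.1859] F [ 0.29  0.49 -0.3 ] w 0.0481 q6 -1.55
delta tool mm [ 66.8 -17.7   4.5]
[[ 0.079  0.006  0.997]
 [-0.02   1.    -0.004]
 [-0.997 -0.02   0.079]]
```

carry_out:
  commands:
    - [[0.35,10,-8,3,0],[0.35,14,-6,1,0],[0.35,14,-3,-1,0],[0.35,10,0,-1,0],[0.35,5,0,0,0],[0.35,0,0,0,0]]

```text
time: 15.62
position: [0.5051, 0.089, 0.1309]
tool_rot: [-0.007, 0.679, -0.006, 0.734]
ft_force: [0.2, 0.2, -0.8]
grip_width: 0.0476
```

Run:
```python
from h import *
R=d(.511,.0855,.104);print(R.round(3))
s=snap('scene','s7.png')
cv2.imwrite('pics/c7.png',cv2.cvtColor(cv2.resize(s[130:235,250:390],(800,600),interpolation=2),4))
```

```text
t 15.6167 pos [0.5051 0.089  0.1309] F [ 0.22  0.15 -0.84] w 0.0476 q6 -1.59
delta tool mm [27.3 -3.   3.8]
[[ 0.078  0.     0.997]
 [-0.018  1.     0.001]
 [-0.997 -0.018  0.078]]
```

View pics/c7.png

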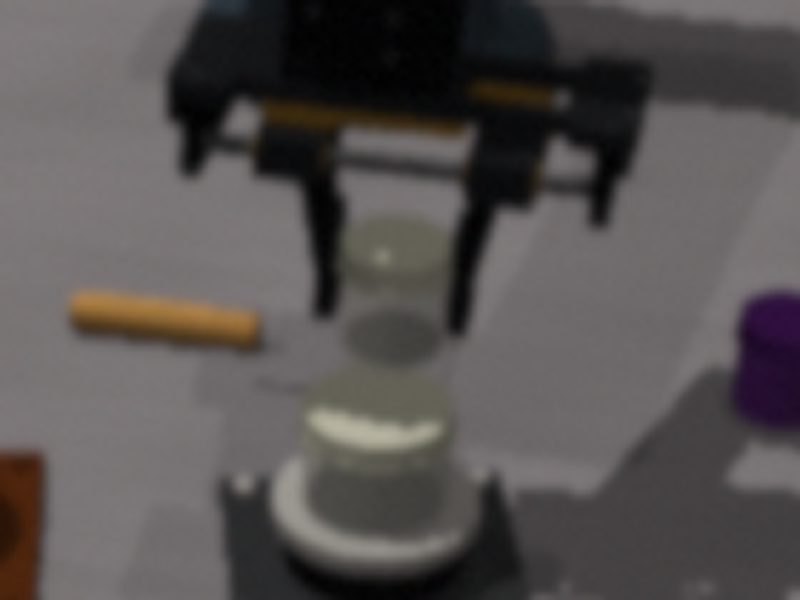

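The narrow pot (crop x≈393) hangs upright above the wide lid (≈377), so it needs to go a few mm toward −y as it lowers.

carry_out:
  commands:
    - [[0.35,6,-3,3,0],[0.35,7,-2,0,0],[0.35,5,0,0,0],[0.35,0,0,0,0]]

```text
time: 16.0
position: [0.5109, 0.0845, 0.1133]
tool_rot: [-0.008, 0.678, -0.005, 0.735]
ft_force: [0.3, -0.7, -0.2]
grip_width: 0.0478
```

Run:
```python
from h import *
R=d(.511,.0845,.104);print(R.round(3))
print(proj('scene',[.5051,.089,.167]),proj('scene',[.509,.0857,.09]))
```

```text
t 16.0 pos [0.5109 0.0845 0.1133] F [ 0.26 -0.71 -0.24] w 0.0478 q6 -1.6
delta tool mm [ 9.3  0.2 -0.6]
[[ 0.082 -0.002  0.997]
 [-0.018  1.     0.004]
 [-0.996 -0.018  0.082]]
[319.53535532 171.9950176 ] [316.69646624 199.69186046]
```

carry_out:
  commands:
    - [[0.35,3,0,-1,0],[0.35,3,0,0,0],[0.35,1,0,0,0],[0.35,0,0,0,0]]

```text
time: 16.33
position: [0.5107, 0.0843, 0.1056]
tool_rot: [-0.008, 0.677, -0.005, 0.736]
ft_force: [0.7, 0.2, -0.4]
grip_width: 0.048
```

Run:
```python
from h import *
R=d(.511,.0845,.1035);print(R.round(3))
```

```text
t 16.3333 pos [0.5107 0.0843 0.1056] F [ 0.67  0.22 -0.41] w 0.048 q6 -1.6
delta tool mm [2.1 0.3 0.2]
[[ 0.082 -0.002  0.997]
 [-0.018  1.     0.004]
 [-0.996 -0.018  0.082]]
```

carry_out:
  commands:
    - [[0.35,1.5,0,0,0],[0.35,0.5,0,0,0],[0.35,0,0,0,0],[0.35,0,0,0,0]]

```text
time: 16.67
position: [0.511, 0.0842, 0.1039]
tool_rot: [-0.008, 0.677, -0.005, 0.736]
ft_force: [-0.5, -0.7, 0.1]
grip_width: 0.0477
```

Run:
```python
from h import *
R=d(.511,.0845,.1035)
```

```text
t 16.6667 pos [0.511  0.0842 0.1039] F [-0.53 -0.75  0.11] w 0.0477 q6 -1.6
delta tool mm [ 0.4  0.3 -0.1]
```

carry_out:
  commands:
    - [[0.7,0.5,0,0,0],[0.85,0,0,0,0],[1,0,0,0,0],[1,0,0,0,0],[1,0,0,0,0],[1,0,0,0,0],[1,0,0,0,0],[1,0,0,0,0]]

```text
time: 17.33
position: [0.512, 0.0842, 0.1041]
tool_rot: [-0.008, 0.676, -0.005, 0.737]
ft_force: [-0.5, -0.7, -0.5]
grip_width: 0.0857
```

carry_out:
  commands:
    - [[1,-10,0,1,0],[1,-15,0,1,0],[1,-20,0,2,0],[1,-15,0,1,0],[0,-5,0,0,0],[0,0,0,0,0],[0,0,0,0,0],[0,0,0,0,0]]

```text
time: 18.0
position: [0.5098, 0.0855, 0.1699]
tool_rot: [-0.007, 0.678, -0.005, 0.735]
ft_force: [0.7, 0.3, -1.1]
grip_width: 0.0679
```

Run:
```python
from h import *
R=d(.511,.085,.142);print(R.round(3))
s=snap('scene','s8.png')
cv2.imwrite('pics/c8.png',cv2.cvtColor(cv2.resize(s[130:235,250:390],(800,600),interpolation=2),4))
```

```text
t 18.0 pos [0.5098 0.0855 0.1699] F [ 0.69  0.26 -1.1 ] w 0.0679 q6 -1.6
delta tool mm [27.9  0.  -1.1]
[[ 0.081 -0.002  0.997]
 [-0.018  1.     0.004]
 [-0.997 -0.018  0.081]]
```

View pics/c8.png

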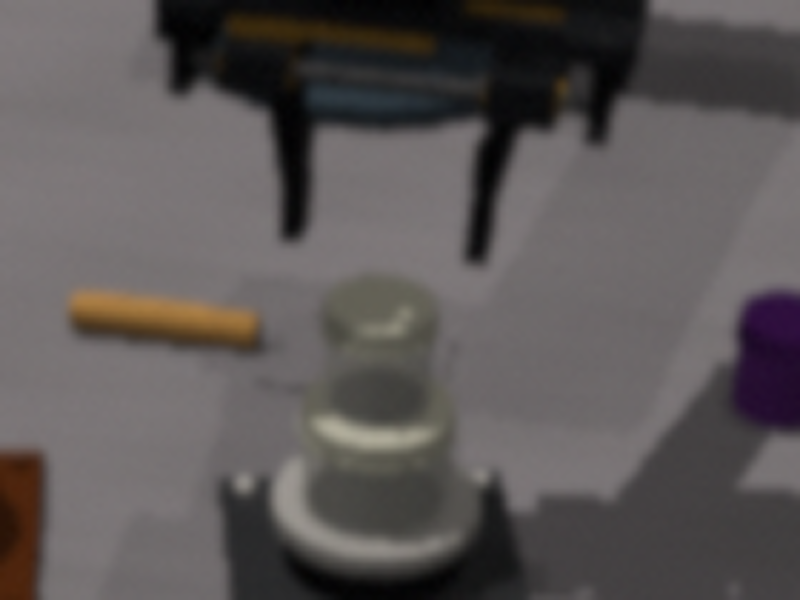

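The stack stands upright and centred (crop x≈379 on 377). Now I close the fingers and press the narrow lid.

carry_out:
  commands:
    - [[0,0,0,0,0],[0,0,0,0,0],[0,0,0,0,0],[0,0,0,0,0],[0,0,0,0,0],[0,8,0,0,0],[0,8,0,-1,0],[0,3,0,0,0]]

```text
time: 18.72
position: [0.5087, 0.085, 0.1465]
tool_rot: [-0.007, 0.68, -0.005, 0.733]
ft_force: [-0.3, 0.2, 0.0]
grip_width: 0.0111
```

carry_out:
  commands:
    - [[0,1,0,0,0],[0,0,0,0,0]]

```text
time: 18.88
position: [0.5079, 0.085, 0.1436]
tool_rot: [-0.007, 0.681, -0.005, 0.732]
ft_force: [0.7, -0.5, -0.1]
grip_width: 0.0022
```

Run:
```python
from h import *
R=d(.511,.085,.14)
```

```text
t 18.8833 pos [0.5079 0.085  0.1436] F [ 0.71 -0.47 -0.08] w 0.0022 q6 -1.6
delta tool mm [3.8 0.1 2.9]
```

carry_out:
  commands:
    - [[0,0,0,3,0],[0,1.5,0,0,0],[0,1.5,0,-0.1,0],[0,1.5,0,-0.1,0],[0,1.5,0,-0.1,0]]

```text
time: 19.3
position: [0.5113, 0.0849, 0.138]
tool_rot: [-0.007, 0.681, -0.005, 0.732]
ft_force: [-1.1, 0.6, 5.0]
grip_width: 0.0004
```

Run:
```python
from h import *
R=d(.511,.085,.134)
```

```text
t 19.3 pos [0.5113 0.0849 0.138 ] F [-1.07  0.56  5.03] w 0.0004 q6 -1.6
delta tool mm [ 3.9  0.1 -0.6]
```

carry_out:
  commands:
    - [[0,1.5,0,-0.3,0],[0,1.5,0,-0.2,0],[0,1.5,0,-0.1,0],[0,1,0,-0.1,0],[0,1,0,0,0]]

```text
time: 19.72
position: [0.5114, 0.085, 0.1341]
tool_rot: [-0.007, 0.68, -0.005, 0.733]
ft_force: [-2.6, 0.6, 9.1]
grip_width: 0.0005
```

Run:
```python
from h import *
R=d(.511,.085,.134)
```

```text
t 19.7167 pos [0.5114 0.085  0.1341] F [-2.61  0.58  9.09] w 0.0005 q6 -1.6
delta tool mm [ 0.1  0.  -0.4]
```

carry_out:
  commands:
    - [[0,0.7,0,0,0],[0,0.5,0,0,0]]

```text
time: 19.88
position: [0.5114, 0.085, 0.1344]
tool_rot: [-0.008, 0.68, -0.005, 0.733]
ft_force: [-1.6, -0.6, 7.8]
grip_width: 0.0001
```

Run:
```python
from h import *
snap('scene','s9.png'); d(.511,.085,.134)
```

```text
t 19.9333 pos [0.5114 0.085  0.1344] F [-2.45 -0.24  8.65] w 0.0008 q6 -1.6
delta tool mm [ 0.4  0.  -0.4]
```

carry_out:
  commands:
    - [[0,-2,0,0,0],[0,-3,0,0,0],[0,-4,0,0,0],[0,-8,0,0,0],[0,-15,0,0,0],[0,-25,0,0,0],[0,-25,0,0,0],[0,0,0,0,0]]

```text
time: 20.6
position: [0.5045, 0.0865, 0.2199]
tool_rot: [-0.008, 0.68, -0.005, 0.733]
ft_force: [0.5, 0.2, 0.5]
grip_width: 0.0005
```

Run:
```python
from h import *
d(.511,.085,.134)
s=snap('scene','s10.png');p=cv2.cvtColor(cv2.imread('pics/s9.png'),4)
cv2.imwrite('pics/c10.png',cv2.cvtColor(np.hstack([cv2.resize(i[130:250,266:366],(400,480),interpolation=2) for i in(p,s)]),4))
```

```text
t 20.6 pos [0.5045 0.0865 0.2199] F [0.46 0.21 0.47] w 0.0005 q6 -1.6
delta tool mm [86.2  0.1  0. ]
```

View pics/c10.png

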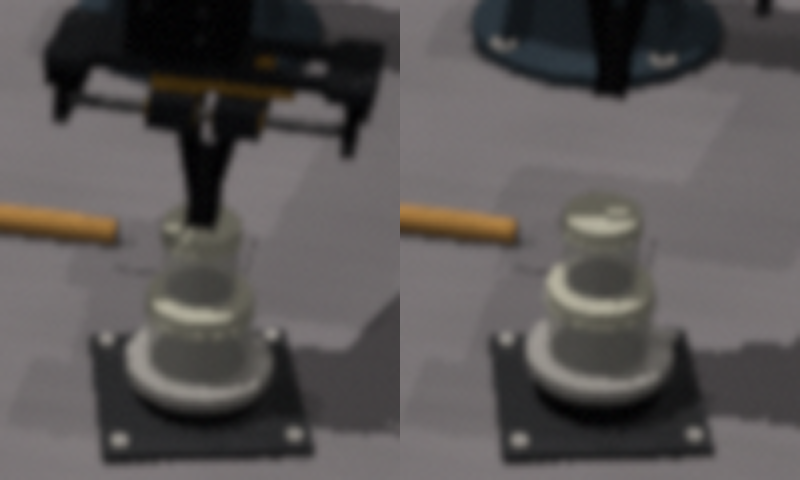

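The left view shows the seat clearly sunk with both pots flat. On the right it has sprung back, with the stack upright and the fingers clear.

```bash
python3 -c "
from rig import robot
print(robot.hand_in())"
```

```text
the job is handed in; nothing more can be done
None
```

I built the stack and handed it in at about 20.6 s of the 72 s allowed. The wide pot stands on the middle of the aluminium seat, with the narrow pot centred on its lid. `hand_in()` gives no verdict, so I can't confirm the score.

- **Presses:** I pressed each lid after letting go of the pot. The wrist force reached about 9.7 N on the wide pot and 9.1 N on the narrow one. That works out to roughly 6 to 6.5 mm of seat travel, estimated from the force and tip height because the seat joint can't be read directly.
- **Last picture:** Both pots are upright, each centred to within a few mm on what is under it. The seat is back up, and the tool is about 80 mm above the stack.
- **Readings that were off:**
  - The tool leaned up to about 5° over the run, because small tracking errors added up. The pots still stood flat in the pictures.
  - One quick reading by eye put the wide lid 7 mm further out in x than the arm positions did. I went with the arm positions; 7 mm is still within the 15 mm limit.

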